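# Function-test a joystick hand control unit

### The job

Take the olive hand control unit out of the black tray and seat it fully home in the test fixture, its metal socket in the contact head at the readout pod, and let go. Then tip its joystick right over toward the yellow end stop, hold it there for two full seconds, and let it spring back to centre with the unit still seated. Finally lay the unit flat, stick up, in the green tray: carry it by its case, never by the stick, set it down gently, and leave the other things on the bench alone.

Things in the scene. Friction and masses are not known exactly. Their poses are not given: they have to be found in the camera images.
- unit: the loose olive hand control unit, about 0.5 kg: a case 112 (x) x 60 (y) x 34 mm high, sides plain and upright. Origin: centre of its underside, z up through its top deck. A round steel socket sticks out of the -x end, a joystick stands on the deck near the +x end. It starts flat, stick up, in the black tray.
- unit_grip (a point): a good grip point on the case, fingers across its 60 mm width: (-10, 0, 26) mm in the unit's frame, 26 mm above its underside; clear of the stick, and of the fixture's dowels when seated
- unit_socket (a point): centre of the outer face of the unit's socket (17 mm in diameter, sticking out 10 mm), at (-66, 0, 17) mm in the unit's frame
- stick_pivot (a point): the joystick's pivot, at (32, 0, 32) mm in the unit's frame, 2 mm below the deck, inside a rubber dome of 16 mm radius
- stick_cap: the red round cap of the stick, 20 mm in diameter, 16 mm high, on an 8 mm stem. Origin: the cap's centre, 34 mm from the pivot along the stick, so 66 mm above the unit's underside when centred (cap top 74 mm). It tilts with the stick.
- stick_fore (a joint): tilt of the stick along the unit's length, rad: 0 centred, positive tips the cap toward the unit's +x end, away from the socket (in the fixture: toward the yellow end stop); stops at -0.40 and +0.40. A spring, 0.15 N m per rad (about 1.8 N at the cap at full tilt), returns it to 0.
- stick_side (a joint): tilt of the stick across the unit, rad: 0 centred, positive tips the cap toward the unit's -y side; same stops and spring
- fixture: the test fixture, fixed to the bench: a brown plate on an aluminium base, x from -130 to +96 mm, y within 60 mm, top 20 mm above the bench. Origin on the bench under the nest's centre; x points from the cream readout pod with the screen (x -126 to -82 mm, 50 mm above the bench) to the yellow end stop.
- fixture_nest (a point): centre of the nest's floor, 20 mm above the bench; axes as the fixture's. A seated unit has its origin here, +x along the fixture's +x, with 2 mm of play each way. Four steel dowels (8 mm thick, 17 mm tall, tapering over the top 7 mm) at x +-42, y +-35.8 mm guide its long sides, which are open to fingers between the dowels.
- fixture_stop (a point): middle of the yellow end stop's inner face, at x = +58 mm from the nest's centre, on its floor; 60 mm wide, 19 mm tall, sloped lead-in at the top
- fixture_head (a point): middle of the contact head on the nest's floor at x = -58 mm: two black cheeks 19 mm tall (y from 12 to 26 mm each side, sloped lead-ins), between which the unit's socket goes in from above
- waiting_tray: the black tray, fixed, where the unit starts: 200 x 200 mm, 35 mm high, walls and floor 4 mm thick; origin at the centre of its underside
- tested_tray: the green tray, fixed, empty, for tested units: 200 x 200 mm, 35 mm high, walls and floor 4 mm thick; origin at the centre of its underside
- ear_cup: bystander: olive open ear-cup shell, 90 mm across, 38 mm high, origin under its centre
- boom_pivot: bystander: tan C-shaped boom pivot, about 75 mm across, 15 mm high, origin under the middle of the C
- screwdriver: bystander: screwdriver lying on the bench, on the far side

How it is judged:
By the outcome, as a careful person would: the job done as asked, in the order asked, and still so for the second after the job is handed in, with the robot touching nothing.
It also fails if it takes over 72 s, if anything falls off the work surface, if the arm or the gripper's body presses on something with over 40 N, if the wrist force passes 120 N, or if a joint passes its speed limit or range.

### The arm

A 6-joint arm with a two-finger parallel gripper is mounted at the origin on the work surface. World frame = base frame: x ahead of the robot, y to its left, z up, the work surface at z = 0. Lengths are in m, angles in rad, forces in N, time in s.
With the tool pointing down it reaches from about 0.375 to 0.9 m from the base axis. Payload 3.1 kg.
Tool frame: the origin (TCP) lies on the centre line of the jaws, within the pads' length; the fingertips stand 22 mm ahead of it and the grasp point (between the pads) lies 3 mm ahead of it; z points along the fingers, y is the line along which they close (so a half turn about z gives the same grasp; the last joint's range is limited). The gripper opens to 85 mm and grips with 20 to 120 N. Pads are 22 mm wide; open, the fingers measure 114 mm over their backs; the gripper's body (76 mm by 85 mm) begins 54 mm behind the grasp point. The pads swing forward as they close: fully open they stand 13 mm farther back than shut.
Start: joints at [0.931, 0.527, 1.433, -0, 1.181, -0.178], TCP at [0.278, 0.56, 0.253] pointing down, gripper open.
Joint ranges: [-3.08, 3.08], [-0.75, 2.2], [0.22, 2.44], [-1.43, 4.57], [0, 2.65], [-2.85, 2.85]. Speed limits (rad/s): [2.79, 2.79, 3.14, 3.14, 3.14, 3.14].

### API

Orientations are given as a unit quaternion [x, y, z, w].
In Python, from station import manip, cam, workorder gives the robot as it stands (manip), with the cameras (cam) and the job (workorder).
- The arm moves only by the shell command python3 drive.py 'ROWS' [FORCE]. ROWS is rows parted by semicolons, their numbers by spaces, 1 to 20 of them, each of 5 numbers: dx, dy, dz in m, then a turn about the tool's z in rad, then the opening from 0.0 (shut) to 1.0 (fully open); each row is the pose to reach, as a shift and turn from the pose commanded when the command began, along the tool's axes at that moment; what a row does not reach only later rows make up. A row lasts 1/10 s, in which the tool goes at most 0.05 m and 0.15 rad, less where a joint would pass 70% of its speed; a pose out of reach is approached as far as the arm can. The fingers move at their own pace and stop on an object; FORCE is the grip in N (left out, the last holds). Time passes only in rows, so rows that do not move let the fingers close. It prints the time, the measured TCP pose, the force, the opening and the grip force at its end.
- manip.sense(): the state, without advancing time (a new reading comes with each control period).
- cam.snapshot(name): name is "scene" or "top" or "wrist"; returns a dict with "pixels" (420x560x3 uint8, red, green, blue), "range_z" (420x560 float32, m along the optical axis (not along the pixel's ray), 0 where there is no reading), "fov_y" (degrees; the focal length in pixels is half the picture's height over the tangent of half this angle, whatever the lens; pixels are square), "cx", "cy" (the principal point, pixels), "R" (3x3) and "t" (3): a world point X has camera coordinates R X + t; the wrist camera has in their place "hand_eye" (4x4, takes a point from camera to tool coordinates, whose origin is the TCP and whose axes are the flange's). Camera axes: x right, y down, z forward; pixel columns grow to the right and rows downward; lengths in m; the calibration is good to about 2 mm. A picture is of the moment at which its call begins: read the wrist's pose just before it.
- workorder.sign_off(): hands the job in; it is judged then, once.
The state is a dict: "t": time; "q": joint angles; "qd": joint speeds; "tau": joint torques, N m; "tcp_pos": TCP position; "tool_rot": TCP orientation; "force": force on the tool from outside, world axes, zero at the start; "ft_torque": the same for the moment, N m; "finger_gap": opening from 0.0 (shut) to 1.0 (fully open); "gripper_force": force on a finger pad.
Only numpy, scipy, OpenCV 4.12 (cv2) and the standard library are available. Lean on these libraries where they do the work, as an engineer would, in place of code of your own. Each camera call takes 0.05 s, during which the arm holds its last target. There are 200 camera calls.

## Working session

There is one attempt and no reset: what is moved stays moved. The work goes in short steps, Python scripts to look and compute and a shell command to move; the robot and the scene stay as the last step left them, time stands still between calls to the robot, and variables do not carry over. Pictures are saved under pics/ and viewed, at most 10 in all, crops included, and the job is handed in when it is done.

```bash
ls; mkdir -p pics
cat > h.py <<'E'
import numpy as np, cv2, pickle
from station import manip, cam, workorder
def shot(name, fn=None):
    s=manip.sense(); d=cam.snapshot(name); d=dict(d); d['state']=s
    p=np.array(d['pixels']); d['f']=p.shape[0]/2/np.tan(np.radians(d['fov_y'])/2)
    if 'hand_eye' in d:
        from scipy.spatial.transform import Rotation as Ro
        T=np.eye(4); r=np.array(s['tool_rot']); T[:3,:3]=Ro.from_quat(r).as_matrix() if r.size==4 else r
        T[:3,3]=s['tcp_pos']; C=T@np.array(d['hand_eye']); d['R']=C[:3,:3].T; d['t']=-C[:3,:3].T@C[:3,3]
    d['R']=np.array(d['R']); d['t']=np.array(d['t'])
    if fn: cv2.imwrite('pics/'+fn,p[...,::-1])
    pickle.dump(d,open('pics/%s.pkl'%(fn or name),'wb'))
    return d
def ray(d,u,v):
    c=np.stack([(np.asarray(u,float)-d['cx'])/d['f'],(np.asarray(v,float)-d['cy'])/d['f'],np.ones(np.shape(u))],-1)
    return -d['R'].T@d['t'], c@d['R']
def plane(d,u,v,z):
    o,r=ray(d,u,v); return o+r*((z-o[2])/r[...,2])[...,None]
def cloud(d):
    v,u=np.mgrid[:420,:560]; o,r=ray(d,u,v); return o+r*np.array(d['range_z'])[...,None]
E
python3 - <<'E'
from h import *
for n in('top','scene'):
    d=shot(n,n+'1.png'); print(n,d['fov_y'],d['cx'],d['cy'],-d['R'].T@d['t'])
print(manip.sense())
E
```

```text
drive.py
pics
station.py
top 54.89306358130299 276.33481549331833 202.15325584133436 [0.45252588 0.01166256 1.00765826]
scene 46.61811053496571 273.5280892548458 210.57210388872574 [0.96484738 0.69172538 0.75847828]
{'t': 0.1, 'q': array([ 9.31501019e-01,  5.28420288e-01,  1.43376392e+00, -1.32572477e-05,
        1.18139205e+00, -1.78499699e-01]), 'qd': array([-0.00039402, -0.00224684, -0.00278181, -0.00114448, -0.000246  ,
       -0.00052946]), 'tau': array([ 4.74050665e-06, -4.43299055e+01, -1.78589630e+01, -2.00702734e-04,
        3.79034725e-03, -1.24467519e-06]), 'tcp_pos': array([0.27752918, 0.55933881, 0.25240575]), 'tool_rot': array([ 2.28362266e-01,  9.73575725e-01, -9.12477063e-04, -3.88714908e-04]), 'force': array([-0.99822496, -0.37174215,  0.18301746]), 'ft_torque': array([-0.01556231, -0.02314741, -0.02544963]), 'gripper_force': 0.0, 'finger_gap': 1.0008149127142647}
```

View pics/top1.png

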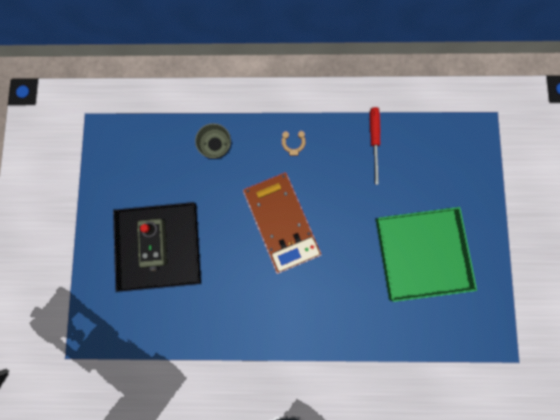

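View pics/scene1.png

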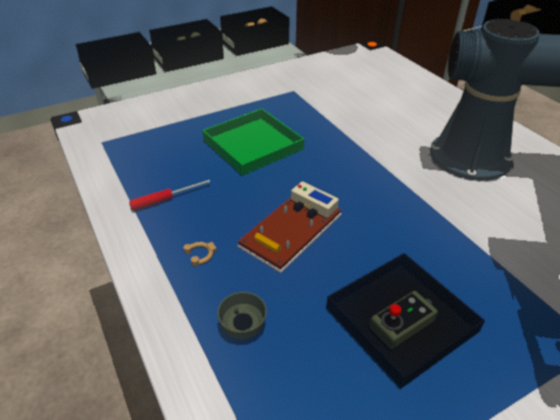

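The top view shows the unit at (150,242), its red cap at (147,228) and its socket at (152,266). The fixture's pod is at (296,255), its yellow stop at (269,190), and the green tray is centred near (426,254). The scene view agrees with this layout. I'll measure from both views.

```bash
cat >> h.py <<'E'
def blob(d,lo,hi,box=None):
    h=cv2.cvtColor(np.ascontiguousarray(d['pixels']),cv2.COLOR_RGB2HSV); m=cv2.inRange(h,lo,hi)
    if box is not None:
        k=np.zeros_like(m); k[box[1]:box[3],box[0]:box[2]]=255; m&=k
    n,l,s,c=cv2.connectedComponentsWithStats(m)
    i=1+np.argmax(s[1:,4]); return l==i, c[i], s[i,4]
def tri(rs):
    A=0;b=0
    for o,r in rs:
        r=r/np.linalg.norm(r); P=np.eye(3)-np.outer(r,r); A=A+P; b=b+P@o
    return np.linalg.solve(A,b)
E
python3 - <<'E'
from h import *
D={n:pickle.load(open('pics/%s1.png.pkl'%n,'rb')) for n in('top','scene')}
B={'cap':((0,150,100),(8,255,255),{'top':(120,200,180,270),'scene':(330,260,480,360)}),
'stop':((20,150,120),(32,255,255),{'top':(240,170,300,210),'scene':(240,220,290,260)}),
'pod':((12,20,150),(40,110,255),{'top':(265,230,325,275),'scene':(285,175,345,220)}),
'green':((45,100,60),(75,255,255),{'top':(350,180,500,320),'scene':(190,100,320,180)}),
'plate':((2,120,60),(14,255,200),{'top':(230,165,330,280),'scene':(230,180,350,270)})}
for k,(lo,hi,bx) in B.items():
    R=[]
    for n,d in D.items():
        m,c,a=blob(d,lo,hi,bx[n]); R.append(ray(d,*c)); P=cloud(d)[m]
        print(k,n,c.round(1),a,'depth med',np.median(P,0).round(4))
        if n=='top':
            q=cv2.minAreaRect(np.argwhere(m)[:,::-1].astype(np.float32)); print('   rect',q)
    print('  tri',tri(R).round(4))
d=D['top'];P=cloud(d)
# unit deck via height
m=(P[...,2]>.03)&(P[...,2]<.05); m[:200]=0;m[275:]=0;m[:,:132]=0;m[:,170:]=0
print(m.sum(), P[m].mean(0)); q=cv2.minAreaRect(P[m][:,:2].astype(np.float32)); print(q)
E
```

```text
cap top [143.7 227.7] 59 depth med [0.5386 0.3378 0.0765]
   rect ((144.0, 228.0), (8.0, 8.0), 0.0)
cap scene [395.  308.4] 86 depth med [0.5403 0.3406 0.0777]
  tri [0.5391 0.3388 0.0754]
stop top [268.3 190.3] 110 depth med [0.6353 0.0514 0.0357]
   rect ((268.3964538574219, 190.25149536132812), (4.769230842590332, 22.84615707397461), 67.38013458251953)
stop scene [266.7 241.3] 142 depth med [0.639  0.0552 0.0349]
  tri [0.6364 0.0506 0.0299]
pod top [297.8 252.6] 530 depth med [ 0.4848 -0.0284  0.0495]
   rect ((295.1375732421875, 253.63583374023438), (19.663562774658203, 44.681800842285156), 67.2490234375)
pod scene [312.3 194.7] 321 depth med [ 0.4873 -0.0223  0.0501]
  tri [ 0.4828 -0.0196  0.0445]
green top [424.7 254.3] 7025 depth med [ 0.4798 -0.3306  0.0042]
   rect ((425.916748046875, 253.8695068359375), (83.96890258789062, 89.16902923583984), 82.47618103027344)
green scene [252.6 140.4] 3803 depth med [ 0.481  -0.3315  0.0065]
  tri [ 0.481  -0.3291  0.0111]
plate top [277.9 213.8] 2734 depth med [0.5785 0.027  0.0198]
   rect ((277.5431213378906, 213.2672576904297), (69.7237319946289, 45.694644927978516), 66.80140686035156)
plate scene [285.7 232.3] 2629 depth med [0.5826 0.0371 0.0202]
  tri [0.5794 0.0282 0.0105]
1159 [0.50912771 0.33241913 0.03813231]
((0.5224934220314026, 0.3310105502605438), (0.1507209837436676, 0.09088138490915298), 6.150973796844482)
```

```bash
cat >> h.py <<'E'
from scipy.spatial.transform import Rotation as Ro
def go(p,yaw):  # yaw of tool x in world
    s=manip.sense(); R=Ro.from_quat(s['tool_rot']).as_matrix(); cur=np.arctan2(R[1,0],R[0,0])
    t=-(yaw-cur); t=(t+np.pi/2)%np.pi-np.pi/2   # half-turn equivalent
    print('now',np.round(s['tcp_pos'],4),'yaw',cur.round(4),'tilt z',R[:,2].round(3),'q6',s['q'][5].round(2)); print('rows d',(R.T@(np.array(p)-s['tcp_pos'])).round(4),'turn',round(t,4))
E
python3 - <<'E'
from h import *
d=shot('wrist','w1.png'); print(np.array(d['hand_eye']).round(3),d['fov_y'])
go((.5,.332,.25),np.pi)
E
```

```text
[[-0.    -0.947 -0.322  0.084]
 [ 1.    -0.001  0.001 -0.001]
 [-0.001 -0.322  0.947 -0.121]
 [ 0.     0.     0.     1.   ]] 63.228669435960555
now [0.2776 0.5594 0.2525] yaw 2.6809 tilt z [-0.001 -0.001 -1.   ] q6 -0.18
rows d [-0.3003 -0.1048  0.0026] turn -0.4607
```

```bash
python3 drive.py '-.04 -.014 0 -.06 1;-.08 -.028 0 -.12 1;-.12 -.042 0 -.2 1;-.16 -.056 0 -.28 1;-.2 -.07 0 -.34 1;-.24 -.084 0 -.4 1;-.27 -.095 0 -.44 1;-.28 -.098 0 -.46 1;-.28 -.098 0 -.46 1' 40
python3 - <<'E'
from h import *
d=shot('wrist','w2.png'); go((.5,.332,.25),np.pi)
E
```

```text
t: 1.05
tcp_pos: [0.4865, 0.346, 0.253]
tool_rot: [0.002, 1.0, -0.0, -0.0]
force: [0.1, 0.2, 0.3]
finger_gap: 1.002
gripper_force: 0.0
now [0.4853 0.3469 0.2529] yaw 3.1385 tilt z [-0.001 -0.    -1.   ] q6 -1.13
rows d [-0.0147 -0.0148  0.0029] turn -0.0031
```

View pics/w2.png

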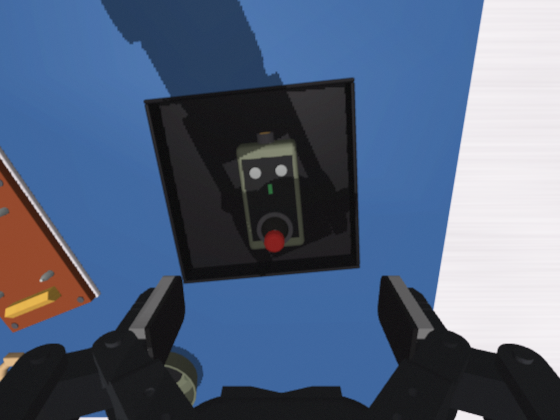

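The wrist view shows the unit near (270,195), with its socket up at (265,138), red cap at (273,241) and the case from (238,145) to (302,247).

```bash
cat > meas.py <<'E'
from h import *
def unit(d,ctr,z0,verbose=1):
    P=cloud(d); m=(abs(P[...,2]-(z0+.034))<.006)&(np.hypot(P[...,0]-ctr[0],P[...,1]-ctr[1])<.085)
    m=cv2.morphologyEx(m.astype(np.uint8),cv2.MORPH_OPEN,np.ones((9,9)))
    n,l,s,c=cv2.connectedComponentsWithStats(m); m=l==1+np.argmax(s[1:,4])
    v,u=np.nonzero(m); X=plane(d,u,v,z0+.034)
    q=cv2.minAreaRect(X[:,:2].astype(np.float32)*1000)
    mc,c,a=blob(d,(0,150,80),(8,255,255)); 
    cap=P[mc]; zt=np.percentile(cap[:,2],90)
    capc=plane(d,*c,z0+.070)
    if verbose: print('deck z',np.median(P[m][:,2]).round(4),'rect mm',q,'cap px',c.round(1),'cap z',zt.round(4),'capc',capc.round(4))
    bx=cv2.boxPoints(q); e=[bx[1]-bx[0],bx[2]-bx[1]]; e=max(e,key=np.linalg.norm); e/=np.linalg.norm(e)
    ctr=np.array(q[0])/1000
    if e@(capc[:2]-ctr)<0: e=-e
    yaw=np.arctan2(e[1],e[0]); print('unit centre',ctr.round(4),'yaw',yaw.round(4),'cap in unit frame',(e@(capc[:2]-ctr)).round(4),(np.array([-e[1],e[0]])@(capc[:2]-ctr)).round(4))
    return ctr,yaw,m
E
python3 - <<'E'
from meas import *
d=pickle.load(open('pics/w2.png.pkl','rb')); unit(d,(.51,.332),.004)
D=pickle.load(open('pics/top1.png.pkl','rb'))
m,c,_=blob(d,(0,150,80),(8,255,255)); mt,ct,_=blob(D,(0,150,80),(8,255,255),(120,200,180,270))
print('cap tri',tri([ray(d,*c),ray(D,*ct)]).round(4))
E
```

```text
deck z 0.0391 rect mm ((505.128662109375, 335.0235290527344), (111.04053497314453, 59.15838623046875), 5.436275005340576) cap px [ 29.7 262.1] cap z 0.0213 capc [0.559  0.0988 0.074 ]
unit centre [0.5051 0.335 ] yaw 0.0949 cap in unit frame 0.0312 -0.2402
cap tri [0.4925 0.2596 0.263 ]
```

```bash
sed -i "s/mc,c,a=blob(d,(0,150,80),(8,255,255)); /near=np.argwhere(m)[:,::-1]; b=np.r_[near.min(0)-25,near.max(0)+25].clip(0); mc,c,a=blob(d,(0,150,80),(8,255,255),b)/" meas.py
python3 - <<'E'
from meas import *
d=pickle.load(open('pics/w2.png.pkl','rb')); c0,y,_=unit(d,(.51,.332),.004)
D=pickle.load(open('pics/top1.png.pkl','rb'))
m,c,_=blob(d,(0,150,80),(8,255,255),(230,210,310,260)); mt,ct,_=blob(D,(0,150,80),(8,255,255),(120,200,180,270))
print('cap tri',tri([ray(d,*c),ray(D,*ct)]).round(4))
e=np.array([np.cos(y),np.sin(y)]); g=c0-.010*e
print(g); go((*g,.03+.003),y+np.pi)
E
```

```text
deck z 0.0391 rect mm ((505.128662109375, 335.0235290527344), (111.04053497314453, 59.15838623046875), 5.436275005340576) cap px [273.8 241. ] cap z 0.0793 capc [0.5374 0.3387 0.074 ]
unit centre [0.5051 0.335 ] yaw 0.0949 cap in unit frame 0.0325 0.0006
cap tri [0.5391 0.3389 0.0712]
[0.49517364 0.33407614]
now [0.4853 0.3469 0.2529] yaw 3.1385 tilt z [-0.001 -0.    -1.   ] q6 -1.13
rows d [-0.0101 -0.0128  0.2199] turn -0.098
```

```bash
python3 drive.py '-.005 -.006 .03 -.05 1;-.01 -.0128 .07 -.098 1;-.01 -.0128 .11 -.098 1;-.01 -.0128 .14 -.098 1;-.01 -.0128 .17 -.098 1;-.01 -.0128 .195 -.098 1;-.01 -.0128 .21 -.098 1;-.01 -.0128 .22 -.098 1;-.01 -.0128 .22 -.098 1;-.01 -.0128 .22 -.098 .6;-.01 -.0128 .22 -.098 .3;-.01 -.0128 .22 -.098 0;-.01 -.0128 .22 -.098 0;-.01 -.0128 .22 -.098 0;-.01 -.0128 .22 -.098 0' 50; python3 -c "
from h import *
go((.495,.334,.033),.0949)"
```

```text
t: 2.6
tcp_pos: [0.4959, 0.3349, 0.035]
tool_rot: [-0.049, 0.999, 0.0, 0.001]
force: [-0.5, -1.5, 5.9]
finger_gap: 0.69
gripper_force: 57.6
now [0.4959 0.3349 0.035 ] yaw -3.0442 tilt z [ 0.002  0.001 -1.   ] q6 -1.26
rows d [ 0.001  -0.0008  0.002 ] turn 0.0025
```

```bash
python3 drive.py '0 0 -.015 0 0;0 0 -.04 0 0;0 0 -.08 0 0;0 0 -.12 0 0;0 -.01 -.16 0 0;-.01 -.03 -.19 0 0;-.02 -.06 -.21 0 0;-.03 -.085 -.22 0 0;-.03 -.098 -.22 0 0;-.03 -.098 -.22 0 0;-.03 -.098 -.22 0 0'
python3 - <<'E'
from meas import *
shot('wrist','w3.png'); go((.535,.24,.26),.095)
E
```

```text
t: 3.7
tcp_pos: [0.5326, 0.2402, 0.252]
tool_rot: [-0.048, 0.999, 0.0, -0.002]
force: [-0.8, 0.3, -6.7]
finger_gap: 0.693
gripper_force: 56.5
now [0.5327 0.2407 0.252 ] yaw -3.0441 tilt z [-0.004  0.    -1.   ] q6 -1.44
rows d [-0.0022 -0.0009 -0.008 ] turn 0.0025
```

View pics/w3.png

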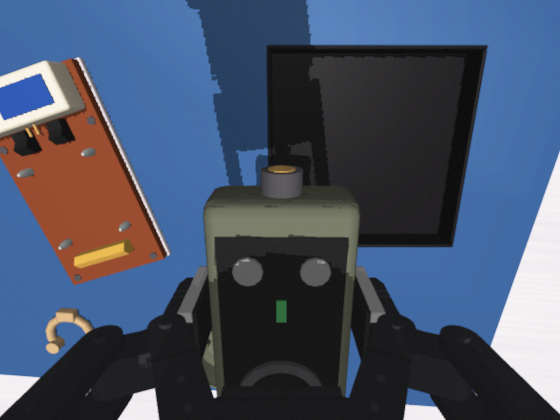

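The view shows the unit held squarely, its socket at (281,168). The dowels are at (88,152), (25,173), (125,226) and (66,244), with the yellow stop at (102,255). The visible plate corners are (168,254) and (75,283).

Run:
```python
from h import *
d=pickle.load(open('pics/w3.png.pkl','rb')); D=pickle.load(open('pics/top1.png.pkl','rb'));S=pickle.load(open('pics/scene1.png.pkl','rb'))
P=cloud(d); s=d['state']
hsv=cv2.cvtColor(np.ascontiguousarray(d['pixels']),cv2.COLOR_RGB2HSV)
# dowels: grey inside plate
m=(hsv[...,1]<110)&(P[...,2]>.026)&(P[...,2]<.045); m[:,170:]=0
n,l,st,c=cv2.connectedComponentsWithStats(m.astype(np.uint8))
for i in range(1,n):
    if st[i,4]>25: print('grey',c[i].round(1),st[i,4],'z',np.median(P[l==i][:,2]).round(4),plane(d,*c[i],.034).round(4))
my,cy,_=blob(d,(18,120,100),(34,255,255),(60,220,150,290)); top=my&(P[...,2]>.035); v,u=np.nonzero(top)
X=plane(d,u,v,.039)[:,:2]; print('stop z',np.median(P[top][:,2]),cv2.minAreaRect(X.astype(np.float32)*1000))
mp,cp,_=blob(d,(2,120,60),(16,255,220),(0,50,175,300)); v,u=np.nonzero(mp); X=plane(d,u,v,.02)
h=cv2.convexHull(np.stack([u,v],1).astype(np.int32)); a=cv2.approxPolyDP(h,4,True)[:,0]; print('plate hull',a.tolist(), plane(d,a[:,0],a[:,1],.02)[:,:2].round(4).tolist(),'z',np.median(P[mp][:,2]))
for Dd,bx,nm in((D,(230,165,330,280),'top'),(S,(230,180,350,270),'scene')):
    mp,cp,_=blob(Dd,(2,120,60),(14,255,200),bx); v,u=np.nonzero(mp); X=plane(Dd,u,v,.02)[:,:2]; print(nm,cv2.minAreaRect(X.astype(np.float32)*1000))
R=Ro.from_quat(s['tool_rot']).as_matrix(); T=(P-s['tcp_pos'])@R
m=(T[...,2]<.06)&(abs(T[...,1])<.035)&(T[...,0]>.03)&(T[...,0]<.09)
Tm=T[m]; 
m2=m&(T[...,2]<.0)
for z in np.arange(-.02,.03,.005):
    k=m&(abs(T[...,2]-z)<.0025); 
    if k.sum()>20: print('z',z.round(3),k.sum(),'x',np.percentile(T[k][:,0],[1,50,99]).round(4),'y',np.percentile(T[k][:,1],[1,50,99]).round(4))
```

```text
grey [ 46.1 112. ] 1200 z 0.0345 [0.4872 0.0099 0.034 ]
grey [ 57.6 131.2] 433 z 0.0332 [0.5045 0.0189 0.034 ]
grey [ 86.5 152. ] 71 z 0.0326 [0.5223 0.0451 0.034 ]
grey [ 23.4 172.8] 80 z 0.0322 [ 0.5497 -0.0202  0.034 ]
grey [122.7 226.2] 58 z 0.0329 [0.5988 0.0769 0.034 ]
grey [ 63.4 244.3] 66 z 0.0327 [0.6262 0.0118 0.034 ]
stop z 0.037239675140453454 ((632.1026611328125, 51.155059814453125), (13.890061378479004, 61.0817756652832), 21.72862434387207)
plate hull [[77, 283], [0, 155], [0, 138], [69, 59], [80, 68], [165, 253], [163, 258]] [[0.6826, 0.0133], [0.5371, -0.052], [0.5193, -0.0492], [0.4373, 0.0284], [0.4444, 0.0381], [0.6335, 0.117], [0.6401, 0.1146]] z 0.020442839333545654
top ((581.1868286132812, 27.87066650390625), (172.87060546875, 111.68487548828125), 22.64984703063965)
scene ((562.9307250976562, 24.059112548828125), (221.92140197753906, 115.51323699951172), 22.855182647705078)
z -0.005 5015 x [0.0301 0.0367 0.0437] y [-0.0275 -0.0005  0.027 ]
z 0.0 1688 x [0.0309 0.0439 0.0454] y [-0.0296  0.0002  0.0292]
z 0.005 1536 x [0.0431 0.0462 0.0551] y [-0.0288 -0.0002  0.0282]
z 0.01 702 x [0.0447 0.0458 0.0556] y [-0.0281 -0.0017  0.0276]
z 0.015 414 x [0.0446 0.0456 0.0557] y [-0.0284 -0.0002  0.0281]
z 0.02 298 x [0.0446 0.0456 0.0555] y [-0.0287  0.003   0.0281]
z 0.025 42 x [0.0448 0.0452 0.0455] y [-0.0264 -0.0173  0.0211]
```

```bash
python3 -c "
from h import *
go((.5640,.0245,.13),.396)"
```

```text
now [0.5327 0.2407 0.252 ] yaw -3.0441 tilt z [-0.004  0.    -1.   ] q6 -1.44
rows d [-0.0105 -0.2182  0.1219] turn -0.2985
```

```bash
python3 drive.py '0 -.02 0 -.03 0;0 -.06 0 -.08 0;-.005 -.105 0 -.14 0;-.01 -.15 0 -.2 0;-.01 -.19 .02 -.26 0;-.01 -.21 .06 -.29 0;-.0105 -.2182 .1 -.2985 0;-.0105 -.2182 .12 -.2985 0;-.0105 -.2182 .122 -.2985 0;-.0105 -.2182 .122 -.2985 0;-.0105 -.2182 .122 -.2985 0'
python3 - <<'E'
from meas import *
shot('wrist','w4.png'); go((.5640,.0245,.13),.396)
E
```

```text
t: 4.85
tcp_pos: [0.5673, 0.0247, 0.1325]
tool_rot: [-0.197, 0.98, -0.0, 0.001]
force: [0.0, -0.8, -5.6]
finger_gap: 0.688
gripper_force: 56.8
now [0.5674 0.0246 0.1329] yaw -2.7446 tilt z [ 0.004 -0.    -1.   ] q6 -2.12
rows d [0.0032 0.0013 0.0029] turn 0.001
```

View pics/w4.png

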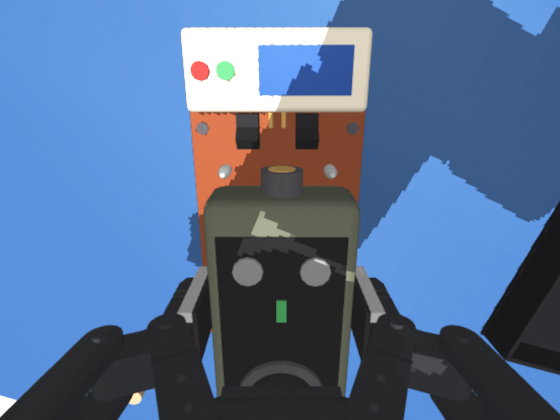

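The unit hovers over the fixture with its socket at (281,180). The cheeks are at (248,131) and (307,131), the near dowels at (223,171) and (331,171), and the pod's top spans (182..372, 28..110).

Run:
```python
from h import *
d=pickle.load(open('pics/w4.png.pkl','rb')); P=cloud(d); s=d['state']; R=Ro.from_quat(s['tool_rot']).as_matrix(); T=(P-s['tcp_pos'])@R
hsv=cv2.cvtColor(np.ascontiguousarray(d['pixels']),cv2.COLOR_RGB2HSV)
def rep(n,m):
    v,u=np.nonzero(m); X=(P[m]); print(n,m.sum(),'z',np.median(X[:,2]).round(4),'tool x',np.percentile(T[m][:,0],[1,50,99]).round(4),'y',np.percentile(T[m][:,1],[1,50,99]).round(4)); return
pod=(abs(P[...,2]-.05)<.004); pod[130:]=0; rep('pod',pod)
q=cv2.minAreaRect(np.ascontiguousarray(T[pod][:,:2].astype(np.float32)*1000)); print(q)
ch=(abs(P[...,2]-.039)<.004); ch[:108]=0;ch[155:]=0
for a,b in((230,265),(290,325)):
    k=ch.copy();k[:,:a]=0;k[:,b:]=0; rep('cheek',k)
dw=(P[...,2]>.0345)&(P[...,2]<.04);dw[:155]=0;dw[185:]=0
for a,b in((212,236),(320,342)):
    k=dw.copy();k[:,:a]=0;k[:,b:]=0; rep('dowel top',k)
m=(T[...,2]<.06)&(abs(T[...,1])<.035)&(T[...,0]>.03)&(T[...,0]<.09)
for z in(.005,.01,.015): rep('end',m&(abs(T[...,2]-z)<.0025))
so=m&(T[...,0]>.048); rep('socket',so)
pl=(abs(P[...,2]-.02)<.003)&(hsv[...,0]<16)&(hsv[...,1]>100); pl[:108]=0; pl[200:]=0; rep('plate',pl)
```

```text
pod 15408 z 0.0509 tool x [0.0744 0.0967 0.117 ] y [-0.0529 -0.0021  0.0477]
((95.60066223144531, -2.6707191467285156), (104.56597900390625, 43.720191955566406), 89.90908813476562)
cheek 332 z 0.0373 tool x [0.0523 0.0573 0.0617] y [-0.0285 -0.0216 -0.0148]
cheek 325 z 0.0373 tool x [0.0519 0.0573 0.0617] y [0.0095 0.0164 0.0232]
dowel top 47 z 0.0368 tool x [0.0317 0.0345 0.0362] y [-0.0403 -0.038  -0.0358]
dowel top 49 z 0.0364 tool x [0.0316 0.0344 0.0365] y [0.0305 0.0328 0.0354]
end 1518 z 0.1274 tool x [0.044  0.0463 0.0552] y [-0.0283  0.0001  0.028 ]
end 722 z 0.123 tool x [0.0445 0.0459 0.0556] y [-0.0276 -0.0019  0.028 ]
end 405 z 0.1175 tool x [0.0445 0.0456 0.0557] y [-0.0286  0.0009  0.0283]
socket 1991 z 0.1283 tool x [0.0482 0.0555 0.0838] y [-0.0079 -0.      0.0079]
plate 9440 z 0.0207 tool x [0.0158 0.046  0.0717] y [-0.0591 -0.0039  0.0543]
```

```bash
python3 drive.py '.0022 -.0026 .01 0 0;.0022 -.0026 .025 0 0;.0022 -.0026 .04 0 0;.0022 -.0026 .045 0 0;.0022 -.0026 .045 0 0;.0022 -.0026 .045 0 0'
cat > rel.py <<'E'
from h import *
d=shot('wrist','w5.png'); P=cloud(d); s=d['state']; R=Ro.from_quat(s['tool_rot']).as_matrix(); T=(P-s['tcp_pos'])@R
print(s['tcp_pos'].round(4),R[:,2].round(4),np.arctan2(R[1,0],R[0,0]))
pod=(abs(P[...,2]-.05)<.004)&(T[...,0]>.068)
print('pod',cv2.minAreaRect(np.ascontiguousarray(T[pod][:,:2].astype(np.float32)*1000)))
c=(abs(P[...,2]-.0385)<.003)&(T[...,0]>.04)&(T[...,0]<.066)&(abs(T[...,1])<.033)
for n,k in(('L',c&(T[...,1]<-.009)),('R',c&(T[...,1]>.009))): print('cheek',n,k.sum(),np.percentile(T[k],[2,98],axis=0).round(4)[:,:2].tolist())
w=(P[...,2]>.034)&(P[...,2]<.04)&(abs(T[...,0]-.032)<.008)
for n,k in(('L',w&(T[...,1]<-.03)),('R',w&(T[...,1]>.03))): print('dowel',n,k.sum(),np.median(T[k],axis=0).round(4)[:2] if k.any() else '')
E
python3 rel.py
```

```text
t: 5.5
tcp_pos: [0.5656, 0.0206, 0.0868]
tool_rot: [-0.197, 0.98, -0.0, 0.001]
force: [0.5, 0.8, -6.5]
finger_gap: 0.69
gripper_force: 56.8
[0.5656 0.0206 0.0868] [ 1.2e-03 -2.0e-04 -1.0e+00] -2.7458235901963315
pod ((92.63947296142578, 0.2596321105957031), (104.42241668701172, 44.016563415527344), 89.98735809326172)
cheek L 448 [[0.0493, -0.0253], [0.0576, -0.0119]]
cheek R 456 [[0.0493, 0.0126], [0.058, 0.0261]]
dowel L 0 
dowel R 1 [0.0319 0.0383]
```

```bash
python3 drive.py '-.0006 .0003 .006 0 0;-.0006 .0003 .012 0 0;-.0006 .0003 .018 0 0;-.0006 .0003 .024 0 0;-.0006 .0003 .029 0 0;-.0006 .0003 .033 0 0;-.0006 .0003 .035 0 0;-.0006 .0003 .035 0 0;-.0006 .0003 .035 0 0'; python3 rel.py
```

```text
t: 6.45
tcp_pos: [0.5657, 0.0211, 0.0514]
tool_rot: [-0.197, 0.98, -0.0, 0.0]
force: [-0.2, 0.5, -6.2]
finger_gap: 0.689
gripper_force: 57.0
[0.5657 0.0211 0.0514] [ 6.e-04 -1.e-04 -1.e+00] -2.745928142912507
pod ((91.1630859375, -0.17520904541015625), (40.996734619140625, 104.17455291748047), 0.08824742585420609)
cheek L 898 [[0.0453, -0.0265], [0.058, -0.0107]]
cheek R 887 [[0.0453, 0.0109], [0.0581, 0.0262]]
dowel L 115 [ 0.0318 -0.0356]
dowel R 110 [0.0318 0.0354]
```

```bash
python3 drive.py '0 0 .0007 0 0;0 0 .0014 0 0;0 0 .002 0 0;0 0 .002 0 0'; python3 -c "
from h import *
s=manip.sense();print(s['tcp_pos'],s['force'])"
```

```text
t: 6.9
tcp_pos: [0.5657, 0.0211, 0.051]
tool_rot: [-0.197, 0.98, -0.0, 0.001]
force: [-2.3, -0.6, 6.0]
finger_gap: 0.69
gripper_force: 58.5
[0.56572802 0.02114253 0.05096014] [-2.2841258  -0.61450476  6.03286873]
```

```bash
python3 drive.py '0 0 -.001 0 .8;0 0 -.001 0 1;0 0 -.001 0 1;0 0 -.001 0 1;0 0 -.012 0 1;0 0 -.03 0 1;0 0 -.06 0 1;0 0 -.1 0 1;0 0 -.13 0 1;0 0 -.13 0 1;0 0 -.13 0 1'
python3 - <<'E'
from meas import *
d=shot('wrist','w6.png'); c,y,m=unit(d,(.575,.025),.020); P=cloud(d); s=d['state']; R=Ro.from_quat(s['tool_rot']).as_matrix()
print(s['tcp_pos'],R[:,2])
T=(P-s['tcp_pos'])@R
pod=(abs(P[...,2]-.05)<.004)&(T[...,0]>.068)
q=cv2.minAreaRect(np.ascontiguousarray(P[pod][:,:2].astype(np.float32)*1000));print('pod',q)
pc=np.array(q[0])/1000; e=np.array([np.cos(.396),np.sin(.396)]); n=np.array([-e[1],e[0]]); print('unit-pod (exp 104,0)',e@(c-pc)*1000,n@(c-pc)*1000)
E
```

```text
t: 8.0
tcp_pos: [0.5657, 0.0212, 0.1804]
tool_rot: [-0.197, 0.98, -0.0, 0.001]
force: [-0.7, -0.5, 0.1]
finger_gap: 1.002
gripper_force: 0.0
deck z 0.0552 rect mm ((574.5694580078125, 24.545312881469727), (110.58011627197266, 58.96003723144531), 22.446155548095703) cap px [279.7 286.8] cap z 0.0945 capc [0.6095 0.0385 0.09  ]
unit centre [0.5746 0.0245] yaw 0.3918 cap in unit frame 0.0376 -0.0004
[0.56568616 0.02120608 0.18044928] [ 2.04622123e-03 -2.98764932e-04 -9.99997862e-01]
pod ((480.03643798828125, -14.914390563964844), (43.72428894042969, 104.20368957519531), 22.626319885253906)
unit-pod (exp 104,0) 102.4380625821019 -0.0583475800486717
```

View pics/w6.png

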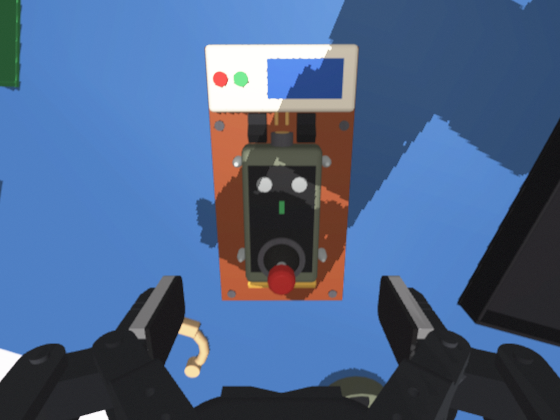

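Seated: the socket is between the cheeks at (282,138), the case sits within the dowels, and the cap at (281,280) stands centred. Next I'll close the fingers and lower them behind the cap.

```bash
python3 drive.py '0 0 0 0 0;0 0 0 0 0;-.005 0 .02 0 0;-.012 0 .045 0 0;-.015 0 .065 0 0;-.015 0 .076 0 0;-.015 0 .076 0 0;-.015 0 .076 0 0' 30
python3 - <<'E'
from h import *
d=shot('wrist','w7.png'); s=d['state'];print(s['tcp_pos'],s['force'],s['finger_gap'])
E
```

```text
t: 8.85
tcp_pos: [0.5792, 0.0269, 0.1032]
tool_rot: [-0.197, 0.98, 0.0, -0.0]
force: [0.3, 0.0, 0.1]
finger_gap: -0.003
gripper_force: 0.0
[0.57916791 0.02692996 0.10316003] [0.25166312 0.01526717 0.07085049] -0.002636009974497975
```

View pics/w7.png

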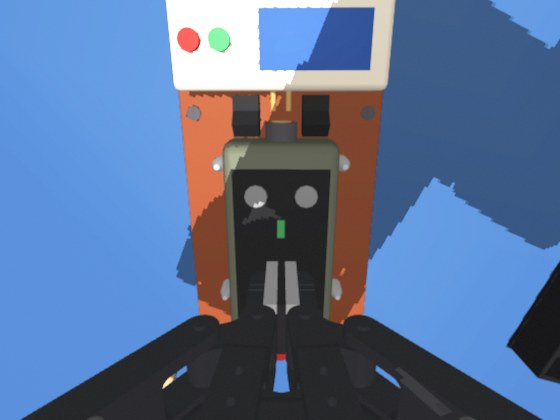

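The fingers are shut behind the cap and centred over the unit; the cap is just visible at (281,357). I'll track tilt with the scene camera.

```bash
cat > cap.py <<'E'
from h import *
import sys
d=shot('scene',sys.argv[1]); s=d['state']
m,c,a=blob(d,(0,150,90),(8,255,255),(270,190,330,260)); P=cloud(d)[m]; e=np.array([np.cos(.394),np.sin(.394)]); o=np.array([.575,.0249])
f=lambda X:(np.array([e@(X[:2]-o),np.array([-e[1],e[0]])@(X[:2]-o)])*1000).round(1)
print('cap px',c.round(1),a,'unit xy mm',f(plane(d,*c,.088)),'depth',f(np.median(P,0)),np.median(P[:,2]).round(4),'TCP ux',f(s['tcp_pos']),s['tcp_pos'][2].round(4),'F along',(e@s['force'][:2]).round(2),s['force'].round(2))
E
python3 cap.py s2.png; python3 drive.py '-.003 0 0 0 0;-.006 0 0 0 0;-.009 0 0 0 0;-.012 0 0 0 0;-.015 0 0 0 0;-.015 0 0 0 0;-.015 0 0 0 0'; python3 cap.py s3.png
```

```text
cap px [283.2 257.1] 75 unit xy mm [123.1  87.6] depth [72.6 49.3] 0.0201 TCP ux [5. 0.] 0.1038 F along 0.45 [ 0.01  1.14 -0.56]
t: 9.65
tcp_pos: [0.593, 0.0328, 0.1033]
tool_rot: [-0.197, 0.98, 0.0, -0.0]
force: [-1.1, -0.3, 0.7]
finger_gap: -0.002
gripper_force: 0.6
cap px [285.  258.5] 12 unit xy mm [123.8  92.4] depth [74. 54.] 0.0203 TCP ux [19.7  0.4] 0.1033 F along -1.13 [-1.11 -0.29  0.74]
```

```bash
python3 - <<'E'
import cv2,numpy as np
a=[cv2.resize(cv2.imread(f'pics/{n}.png')[170:270,220:360],None,fx=4,fy=4,interpolation=cv2.INTER_CUBIC)[:,:390*1] for n in('s2','s3')]
cv2.imwrite('pics/s23.png',np.hstack(a))
E
sed -i "s/m,c,a=blob(d,(0,150,90),(8,255,255),(270,190,330,260)); P=cloud(d)\[m\]/C=cloud(d); hs=cv2.cvtColor(np.ascontiguousarray(d['pixels']),cv2.COLOR_RGB2HSV); m=(C[...,2]>.066)\&(C[...,2]<.11)\&((hs[...,0]<9)|(hs[...,0]>172))\&(hs[...,1]>130)\&(hs[...,2]>50); m[:,:220]=0;m[:,360:]=0; v,u=np.nonzero(m); c=np.array([u.mean(),v.mean()]);a=m.sum();P=C[m]/" cap.py
sed -i "s/^d=shot.*/d=pickle.load(open('pics\/%s.pkl'%sys.argv[1],'rb')) if len(sys.argv)>2 else shot('scene',sys.argv[1]); s=d['state']/" cap.py
python3 cap.py s2.png x; python3 cap.py s3.png x
```

```text
cap px [277.2 213.4] 71 unit xy mm [35.1  2.7] depth [37.7  5. ] 0.0912 TCP ux [5. 0.] 0.1038 F along 0.45 [ 0.01  1.14 -0.56]
cap px [275.2 215.5] 73 unit xy mm [42.7  3.5] depth [44.2  4. ] 0.0904 TCP ux [19.7  0.4] 0.1033 F along -1.13 [-1.11 -0.29  0.74]
```

View pics/s23.png

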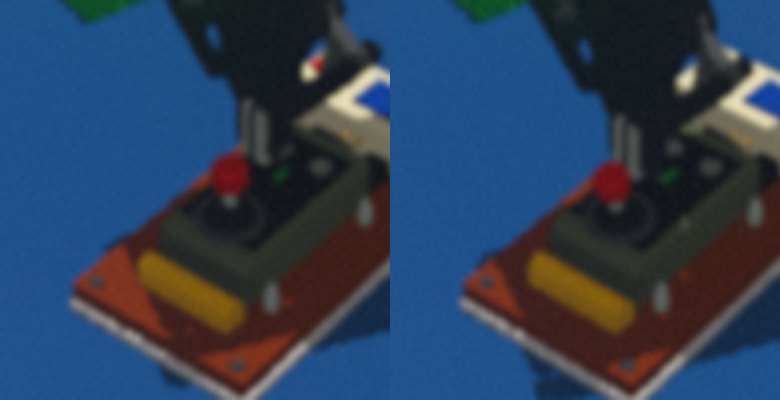

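Left (centred): cap at (230,172) in the crop. Right: cap tipped part-way toward the yellow stop, at (613,183). It has moved about 7.6 of the 13 mm, so I'll push on.

```bash
python3 drive.py '-.0015 0 0 0 0;-.003 0 0 0 0;-.0045 0 0 0 0;-.0045 0 0 0 0;-.0045 0 0 0 0'; python3 cap.py s4.png;  python3 drive.py '-.0005 0 0 0 0;-.001 0 0 0 0;-.001 0 0 0 0'; python3 cap.py s5.png
```

```text
t: 10.2
tcp_pos: [0.5973, 0.0345, 0.1033]
tool_rot: [-0.197, 0.98, 0.0, -0.0]
force: [-1.6, -0.7, 2.3]
finger_gap: -0.001
gripper_force: 1.0
cap px [273.7 217. ] 77 unit xy mm [48.  4.] depth [49.   5.1] 0.0893 TCP ux [24.3  0.3] 0.1033 F along -1.71 [-1.58 -0.65  2.32]
t: 10.55
tcp_pos: [0.5982, 0.0349, 0.1033]
tool_rot: [-0.197, 0.98, 0.0, -0.0]
force: [-1.0, -0.8, 1.5]
finger_gap: -0.001
gripper_force: 1.0
cap px [273.4 217.5] 72 unit xy mm [49.5  4.5] depth [50.1  5. ] 0.0887 TCP ux [25.3  0.3] 0.1033 F along -1.19 [-0.97 -0.79  1.49]
```

```bash
python3 drive.py '-.0005 0 0 0 0;-.0005 0 0 0 0;-.0005 0 0 0 0'; python3 cap.py s6.png;  python3 drive.py '-.0005 0 0 0 0;-.0005 0 0 0 0;-.0005 0 0 0 0'; python3 cap.py s7.png
```

```text
t: 10.9
tcp_pos: [0.5987, 0.0351, 0.1033]
tool_rot: [-0.197, 0.98, 0.0, -0.0]
force: [-1.3, -0.7, 1.1]
finger_gap: -0.0
gripper_force: 1.0
cap px [273.3 217.7] 79 unit xy mm [50.3  4.8] depth [50.   4.7] 0.0887 TCP ux [25.8  0.3] 0.1033 F along -1.53 [-1.35 -0.74  1.1 ]
t: 11.25
tcp_pos: [0.5991, 0.0353, 0.1033]
tool_rot: [-0.197, 0.98, 0.0, -0.0]
force: [-1.2, -0.4, 1.4]
finger_gap: -0.003
gripper_force: 1.1
cap px [273.1 217.7] 77 unit xy mm [50.6  4.5] depth [50.5  3.9] 0.0884 TCP ux [26.2  0.3] 0.1033 F along -1.27 [-1.2  -0.43  1.38]
```

```bash
python3 drive.py '-.0006 0 0 0 0;-.0006 0 0 0 0;-.0006 0 0 0 0'; python3 cap.py s8.png;  python3 drive.py '-.0006 0 0 0 0;-.0006 0 0 0 0;-.0006 0 0 0 0'; python3 cap.py s9.png
```

```text
t: 11.6
tcp_pos: [0.5992, 0.0355, 0.1032]
tool_rot: [-0.197, 0.98, 0.0, -0.001]
force: [-3.1, -1.1, 1.9]
finger_gap: -0.0
gripper_force: 1.9
cap px [273.2 217.8] 76 unit xy mm [50.5  4.7] depth [50.6  4.6] 0.0893 TCP ux [26.4  0.5] 0.1032 F along -3.25 [-3.08 -1.06  1.89]
t: 11.95
tcp_pos: [0.5994, 0.0357, 0.1032]
tool_rot: [-0.197, 0.98, 0.0, -0.001]
force: [-4.5, -2.2, 2.8]
finger_gap: 0.004
gripper_force: 2.8
cap px [273.2 217.9] 76 unit xy mm [50.8  4.8] depth [50.8  4.8] 0.0879 TCP ux [26.7  0.6] 0.1032 F along -4.98 [-4.46 -2.23  2.77]
```

The hard stop is found: force climbs while the cap stays still. I'll ease back half a step and hold there.

```bash
python3 drive.py '.0004 0 0 0 0;.0004 0 0 0 0;.0004 0 0 0 0;.0004 0 0 0 0;.0004 0 0 0 0;.0004 0 0 0 0;.0004 0 0 0 0;.0004 0 0 0 0;.0004 0 0 0 0;.0004 0 0 0 0;.0004 0 0 0 0;.0004 0 0 0 0;.0004 0 0 0 0;.0004 0 0 0 0'; python3 cap.py s10.png; python3 drive.py '0 0 0 0 0;0 0 0 0 0;0 0 0 0 0;0 0 0 0 0;0 0 0 0 0;0 0 0 0 0;0 0 0 0 0;0 0 0 0 0;0 0 0 0 0;0 0 0 0 0;0 0 0 0 0;0 0 0 0 0;0 0 0 0 0'; python3 cap.py s11.png
```

```text
t: 13.4
tcp_pos: [0.5995, 0.0355, 0.1032]
tool_rot: [-0.197, 0.98, 0.0, -0.001]
force: [-4.1, -2.7, 2.5]
finger_gap: 0.003
gripper_force: 2.8
cap px [273.1 217.8] 79 unit xy mm [50.6  4.6] depth [50.5  4.2] 0.0887 TCP ux [26.7  0.4] 0.1032 F along -4.84 [-4.11 -2.73  2.54]
t: 14.75
tcp_pos: [0.5995, 0.0356, 0.1032]
tool_rot: [-0.197, 0.98, 0.0, -0.001]
force: [-5.1, -1.9, 2.3]
finger_gap: -0.001
gripper_force: 2.8
cap px [273.1 217.8] 77 unit xy mm [50.9  4.6] depth [50.3  4.6] 0.0876 TCP ux [26.7  0.5] 0.1032 F along -5.42 [-5.07 -1.93  2.29]
```

```bash
python3 drive.py '.002 0 0 0 0;.005 0 0 0 0;.009 0 0 0 0;.013 0 0 0 0;.018 0 0 0 0;.022 0 0 0 0;.024 0 0 0 0;.024 0 0 0 0;.026 0 -.02 0 0;.03 0 -.05 0 0;.034 0 -.08 0 .3;.037 0 -.08 0 1;.037 0 -.08 0 1;.037 0 -.08 0 1;.037 0 -.08 0 1'; python3 cap.py s12.png
python3 - <<'E'
from meas import *
d=shot('wrist','w8.png'); c,y,m=unit(d,(.575,.025),.020); e=np.array([np.cos(y),np.sin(y)])
P=cloud(d); pod=(abs(P[...,2]-.05)<.004)&(np.hypot(P[...,0]-.48,P[...,1]+.015)<.06); print('pod',cv2.minAreaRect(np.ascontiguousarray(P[pod][:,:2].astype(np.float32)*1000)))
go((*(c-.010*e),.051),y)
E
```

```text
t: 16.3
tcp_pos: [0.5652, 0.0215, 0.182]
tool_rot: [-0.197, 0.98, 0.0, -0.001]
force: [1.0, 0.0, -0.3]
finger_gap: 0.842
gripper_force: 0.0
cap px [277.2 213.3] 71 unit xy mm [34.8  2.6] depth [37.1  4.6] 0.0919 TCP ux [-10.4   0.6] 0.182 F along 0.96 [ 1.04  0.01 -0.33]
deck z 0.0552 rect mm ((574.70166015625, 24.610816955566406), (110.4434814453125, 58.97394943237305), 22.432453155517578) cap px [279.6 287.7] cap z 0.0945 capc [0.6102 0.0394 0.09  ]
unit centre [0.5747 0.0246] yaw 0.3915 cap in unit frame 0.0384 0.0002
pod ((497.4000549316406, -7.683357238769531), (81.01838684082031, 104.28231048583984), 22.59492301940918)
now [0.5654 0.0214 0.1822] yaw -2.7459 tilt z [-0.002  0.    -1.   ] q6 -2.13
rows d [-1.000e-04 -8.000e-04  1.312e-01] turn 0.0042
```

The stick sprang back to its centred reading and the unit hasn't moved. I'll grip the case again.

```bash
python3 drive.py '0 0 .02 0 1;0 -.0004 .06 0 1;0 -.0004 .09 0 1;0 -.0004 .11 0 1;0 -.0004 .122 0 1;0 -.0004 .128 0 1;0 -.0004 .13 0 1;0 -.0004 .13 0 1;0 -.0004 .13 0 .7;0 -.0004 .13 0 .4;0 -.0004 .13 0 0;0 -.0004 .13 0 0;0 -.0004 .13 0 0;0 -.0004 .13 0 0' 50; python3 drive.py '0 0 -.004 0 0;0 0 -.012 0 0;0 0 -.025 0 0;0 0 -.05 0 0;0 0 -.09 0 0;0 0 -.13 0 0;0 0 -.16 0 0;0 0 -.16 0 0;0 0 -.16 0 0'
python3 - <<'E'
from h import *
D=pickle.load(open('pics/top1.png.pkl','rb')); P=cloud(D)
m,c,a=blob(D,(45,100,40),(75,255,255),(350,180,500,320)); 
for z,nm in((.035,'rim'),(.004,'floor')):
    k=m&(abs(P[...,2]-z)<(.006 if z>.01 else .003)); v,u=np.nonzero(k); X=plane(D,u,v,z)[:,:2].astype(np.float32)*1000
    print(nm,k.sum(),cv2.minAreaRect(X))
go((.47,-.332,.20),.12)
E
```

```text
t: 17.8
tcp_pos: [0.5664, 0.0211, 0.0546]
tool_rot: [-0.196, 0.981, -0.0, 0.001]
force: [-1.1, 0.7, 6.1]
finger_gap: 0.685
gripper_force: 57.2
t: 18.7
tcp_pos: [0.5651, 0.021, 0.2134]
tool_rot: [-0.197, 0.98, -0.0, -0.0]
force: [0.2, -0.7, -7.1]
finger_gap: 0.688
gripper_force: 56.4
rim 499 ((483.0586242675781, -323.9842529296875), (196.1710662841797, 199.3062744140625), 7.571178436279297)
floor 5435 ((482.9864501953125, -331.2315673828125), (192.6684112548828, 187.216552734375), 7.583882808685303)
now [0.5651 0.021  0.2134] yaw -2.7459 tilt z [-0. -0. -1.] q6 -2.13
rows d [ 0.2238 -0.289   0.0134] turn 0.2757
```

```bash
python3 drive.py '.02 -.026 0 .02 0;.05 -.065 0 .06 0;.08 -.1 0 .1 0;.11 -.142 0 .14 0;.14 -.18 0 .18 0;.17 -.22 0 .22 0;.195 -.255 0 .25 0;.215 -.278 .005 .26 0;.222 -.287 .013 .265 0;.222 -.287 .013 .265 0;.222 -.287 .013 .265 0;.222 -.287 .013 .265 0'
python3 - <<'E'
from h import *
d=shot('wrist','w9.png'); go((.4717,-.3304,.0386),.13)
P=cloud(d); hs=cv2.cvtColor(np.ascontiguousarray(d['pixels']),cv2.COLOR_RGB2HSV); m=cv2.inRange(hs,(45,100,30),(75,255,255))>0
m&=(abs(P[...,2]-.035)<.005); v,u=np.nonzero(m); print(cv2.minAreaRect(plane(d,u,v,.035)[:,:2].astype(np.float32)*1000))
E
```

```text
t: 19.9
tcp_pos: [0.4717, -0.3274, 0.1996]
tool_rot: [-0.066, 0.998, 0.001, -0.001]
force: [1.4, 0.0, -5.6]
finger_gap: 0.691
gripper_force: 56.6
now [ 0.472  -0.3276  0.2   ] yaw -3.0089 tilt z [-0.001  0.001 -1.   ] q6 -2.51
rows d [ 0.0006 -0.003   0.1614] turn 0.0027
((472.6889343261719, -327.661376953125), (178.4017333984375, 199.0841064453125), 7.57279109954834)
```

View pics/w9.png

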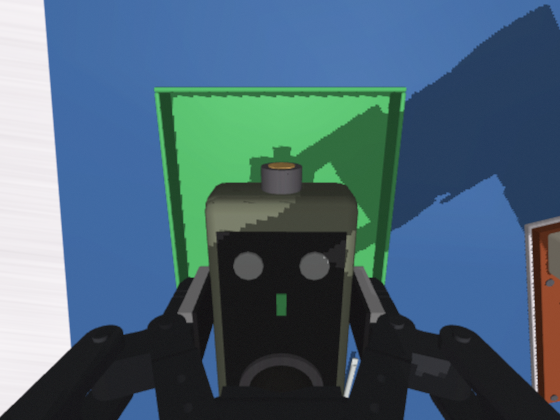

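The unit is held square over the green tray, whose near rim runs (155..405, 90). I'll lower it gently.

```bash
python3 drive.py '0 0 .02 0 0;0 0 .05 0 0;0 0 .085 0 0;0 0 .115 0 0;0 0 .135 0 0;0 0 .148 0 0;0 0 .154 0 0;0 0 .157 0 0;0 0 .157 0 0;0 0 .157 0 0'; python3 drive.py '0 0 .001 0 0;0 0 .002 0 0;0 0 .003 0 0;0 0 .003 0 0'
```

```text
t: 20.95
tcp_pos: [0.4723, -0.33, 0.0444]
tool_rot: [-0.065, 0.998, -0.001, 0.001]
force: [-0.1, -0.3, -5.6]
finger_gap: 0.69
gripper_force: 56.5
t: 21.35
tcp_pos: [0.4716, -0.3294, 0.0403]
tool_rot: [-0.065, 0.998, 0.0, -0.0]
force: [-0.4, 0.6, -5.1]
finger_gap: 0.689
gripper_force: 56.5
```

```bash
python3 drive.py '0 0 .0007 0 0;0 0 .0014 0 0;0 0 .002 0 0;0 0 .002 0 0;0 0 .002 0 0'; python3 drive.py '0 0 .0005 0 0;0 0 .001 0 0;0 0 .001 0 0'
```

```text
t: 21.85
tcp_pos: [0.4716, -0.3295, 0.0386]
tool_rot: [-0.065, 0.998, -0.0, 0.0]
force: [-1.8, 1.3, -1.0]
finger_gap: 0.688
gripper_force: 57.1
t: 22.15
tcp_pos: [0.4716, -0.3295, 0.0386]
tool_rot: [-0.065, 0.998, -0.0, 0.0]
force: [-2.7, 2.1, 7.6]
finger_gap: 0.689
gripper_force: 58.1
```

Contact is as predicted, so I'll release and retreat.

```bash
python3 drive.py '0 0 -.001 0 .75;0 0 -.001 0 1;0 0 -.001 0 1;0 0 -.001 0 1;0 0 -.01 0 1;0 0 -.03 0 1;0 0 -.06 0 1;0 0 -.1 0 1;0 0 -.14 0 1;0 0 -.17 0 1;0 0 -.17 0 1;0 0 -.17 0 1;0 0 -.17 0 1'
python3 - <<'E'
from meas import *
d=shot('wrist','w10.png'); unit(d,(.482,-.329),.004); shot('top','t2.png'); print(manip.sense()['force'])
E
```

```text
t: 23.45
tcp_pos: [0.4709, -0.3287, 0.2063]
tool_rot: [-0.065, 0.998, 0.001, -0.001]
force: [0.2, -0.3, -0.2]
finger_gap: 1.001
gripper_force: 0.0
deck z 0.0392 rect mm ((480.45770263671875, -328.77532958984375), (110.17535400390625, 59.070457458496094), 7.39518404006958) cap px [279.5 254. ] cap z 0.0793 capc [ 0.5123 -0.3243  0.074 ]
unit centre [ 0.4805 -0.3288] yaw 0.1291 cap in unit frame 0.0322 0.0004
[-0.78516649 -0.4252041  -0.89885128]
```

View pics/w10.png

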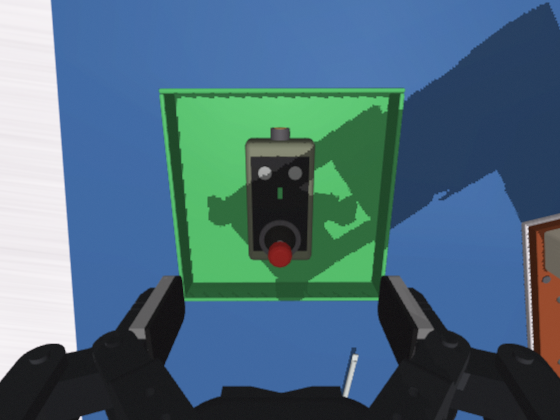

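The unit lies flat in the green tray, stick up, with its case centred near (280,200) and the cap at (279,254). The gripper is well clear.

```bash
python3 -c "
from station import manip, cam, workorder
print(workorder.sign_off())"
```

```text
the job is handed in; nothing more can be done
None
```

The job is handed in at about 23.5 s: the unit was seated in the fixture and released, its joystick was held at the yellow-end stop for over 2.5 s and sprang back to centre, and the unit now lies flat, stick up, in the green tray; the hand-in printed no verdict.

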